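# Swap the wrong heat sink in the kit

### The job

The kit tray should hold four identical heat sinks, but one of them is too low: take it out and stand it upright in the reject tray, next to the scrap capacitor. Then fill its empty pocket from the stock tray with the spare that is the same size as the three good ones, sitting flat on the pocket's floor with its fins running the same way as theirs. Set both parts down rather than dropping them, and leave everything else where it is.

Things in the scene. Friction and masses are not known exactly. Their poses are not given: they have to be found in the camera images.
- kit: the kit tray: a fixed black plastic plate 180 x 180 mm, 9 mm thick, with four square pockets in a 2 x 2 grid, their centres 42 mm either side of the plate's centre along its x and y. Each pocket is 46 x 46 mm and 5 mm deep (its floor lies 4 mm above the table). Origin: centre of the plate's underside. The fins of every heat sink in the kit run along the plate's x axis
- kit_hole0 (a point): pocket of the kit tray at (-42, -42) mm in the tray's axes: centre of its mouth, level with the tray's top face, 5 mm above the pocket's floor
- kit_hole1 (a point): pocket of the kit tray at (-42, 42) mm in the tray's axes: centre of its mouth, level with the tray's top face, 5 mm above the pocket's floor
- kit_hole2 (a point): pocket of the kit tray at (42, -42) mm in the tray's axes: centre of its mouth, level with the tray's top face, 5 mm above the pocket's floor
- kit_hole3 (a point): pocket of the kit tray at (42, 42) mm in the tray's axes: centre of its mouth, level with the tray's top face, 5 mm above the pocket's floor
- stock: the stock tray: a long shallow fixed black plastic tray, 310 mm (x) by 140 mm (y), rim 12 mm high, 4 mm walls and floor, with three spare heat sinks standing on its floor along its length. Origin: centre of its underside. It stands left or right of the kit tray
- reject: the reject tray: a shorter fixed black plastic tray on the other side of the kit tray, 180 mm (x) by 130 mm (y), rim 20 mm high, 4 mm walls and floor, empty but for one scrap capacitor in its +x half. Origin: centre of its underside
- tall_a_mid (a point): bare aluminium heat sink, seven upright plate fins on a flat base, weighing 35 to 115 g; 40 x 40 mm and 38 mm tall, a right part of the kit, in one of the four pockets. The point is at its centre, half-way up; x runs along the fins, y across them, z up
- tall_b_mid (a point): bare aluminium heat sink, seven upright plate fins on a flat base, weighing 35 to 115 g; 40 x 40 mm and 38 mm tall, a right part of the kit, in one of the four pockets. The point is at its centre, half-way up; x runs along the fins, y across them, z up
- tall_c_mid (a point): bare aluminium heat sink, seven upright plate fins on a flat base, weighing 35 to 115 g; 40 x 40 mm and 38 mm tall, a right part of the kit, in one of the four pockets. The point is at its centre, half-way up; x runs along the fins, y across them, z up
- low_mid (a point): the wrong part in the kit: bare aluminium heat sink, seven upright plate fins on a flat base, weighing 35 to 115 g; 40 x 40 mm but only 22 mm tall, in one of the four pockets. The point is at its centre, half-way up; x runs along the fins, y across them, z up
- tall_spare_mid (a point): the right spare: bare aluminium heat sink, seven upright plate fins on a flat base, weighing 35 to 115 g; 40 x 40 mm and 38 mm tall like the good ones in the kit, in one of the three places of the stock tray, turned at random. The point is at its centre, half-way up; x runs along the fins, y across them, z up
- low_spare_mid (a point): wrong spare: bare aluminium heat sink, seven upright plate fins on a flat base, weighing 35 to 115 g; 40 x 40 mm and 22 mm tall, in the stock tray. The point is at its centre, half-way up; x runs along the fins, y across them, z up
- long_spare_mid (a point): wrong spare: bare aluminium heat sink, seven upright plate fins on a flat base, weighing 35 to 115 g; 38 mm tall and 40 mm across the fins but 52 mm along them, too long for a pocket, in the stock tray. The point is at its centre, half-way up; x runs along the fins, y across them, z up
- capacitor_mid (a point): scrap blue can capacitor, 22 mm in diameter, 34 mm tall, standing in the reject tray. The point is its centre
- driver_grip (a point): screwdriver lying beside the kit tray, not to be disturbed, under 35 mm high. The point is on its handle, x along its length
- spool_mid (a point): solder spool, 60 mm across, 36 mm tall, standing behind the kit tray; its centre
- jar_mid (a point): flux jar, 48 mm across, 50 mm tall; its centre
- cutters_mid (a point): orange-handled side cutters lying flat, 150 mm long, 16 mm high; x along them; a point at their middle
- board_mid (a point): small green circuit board, 50 x 100 mm, about 10 mm high, lying between the robot and the kit tray; its centre
- meter_mid (a point): black multimeter lying on its back, 160 x 78 mm, 48 mm high; its centre
There are look-alikes about, which are no part of the job. What is shaped like the part that bears tall_spare_mid but pink or yellow is not meant.

How it is judged:
On the way, in this order (a step that is already met when the one before it is completed fails the run):
1. the low heat sink is out of the kit tray (horizontal distance between low_mid and kit above 0.13 m), for 0.2 s.
2. the right spare is seated in the empty pocket, fins in line ((horizontal distance between tall_spare_mid and kit_hole0 below 0.007 m or horizontal distance between tall_spare_mid and kit_hole1 below 0.007 m or horizontal distance between tall_spare_mid and kit_hole2 below 0.007 m or horizontal distance between tall_spare_mid and kit_hole3 below 0.007 m) and z of tall_spare_mid in the frame of kit below 0.0255 m and angle between tall_spare_mid's own z axis and vertical below 0.1 rad and angle between the x axis of tall_spare_mid and the x axis of kit, either way round below 0.3 rad), for 0.2 s.
At the end, for the whole second after the job is handed in: Low sink upright (0.15 rad) on the reject tray's floor; right spare and three good sinks flat on pocket floors, within 7 mm of centre, fins within 0.3 rad of the tray's x; good sinks moved under 12 mm, other spares upright, moved under 30 mm; all at rest (all of step 2 and x of low_mid in the frame of reject between -0.086 and 0.086 m and y of low_mid in the frame of reject between -0.061 and 0.061 m and z of low_mid in the frame of reject below 0.0185 m and angle between each of low_mid, low_spare_mid, long_spare_mid's own z axis and vertical below 0.15 rad and (horizontal distance between tall_a_mid and kit_hole0 below 0.007 m or horizontal distance between tall_a_mid and kit_hole1 below 0.007 m or horizontal distance between tall_a_mid and kit_hole2 below 0.007 m or horizontal distance between tall_a_mid and kit_hole3 below 0.007 m) and z of each of tall_a_mid, tall_b_mid, tall_c_mid in the frame of kit below 0.0255 m and angle between each of tall_a_mid, tall_b_mid, tall_c_mid's own z axis and vertical below 0.1 rad and angle between the x axis of each of tall_a_mid, tall_b_mid, tall_c_mid and the x axis of kit, either way round below 0.3 rad and (horizontal distance between tall_b_mid and kit_hole0 below 0.007 m or horizontal distance between tall_b_mid and kit_hole1 below 0.007 m or horizontal distance between tall_b_mid and kit_hole2 below 0.007 m or horizontal distance between tall_b_mid and kit_hole3 below 0.007 m) and (horizontal distance between tall_c_mid and kit_hole0 below 0.007 m or horizontal distance between tall_c_mid and kit_hole1 below 0.007 m or horizontal distance between tall_c_mid and kit_hole2 below 0.007 m or horizontal distance between tall_c_mid and kit_hole3 below 0.007 m) and distance of each of tall_a_mid, tall_b_mid, tall_c_mid from where it was at the start of the episode below 0.012 m and distance of each of low_spare_mid, long_spare_mid from where it was at the start of the episode below 0.03 m and linear speed of each of low, tall_spare below 0.02 m/s); the robot touches nothing.
It fails at once if a bystander is pushed more than 40 mm or the capacitor or jar is knocked over (distance of any of driver_grip, spool_mid, jar_mid, cutters_mid, board_mid, meter_mid, capacitor_mid from where it was at the start of the episode above 0.04 m or angle between any of capacitor_mid, jar_mid's own z axis and vertical above 0.6 rad).
It fails at once if a heat sink is dropped from more than 3 cm or thrown ((linear speed of low above 0.8 m/s and contact force between low and the arm below 0.02 N and contact force between low and the fingers below 0.02 N) or (linear speed of tall_spare above 0.8 m/s and contact force between tall_spare and the arm below 0.02 N and contact force between tall_spare and the fingers below 0.02 N)).
It also fails if it takes over 54 s, if anything falls off the work surface, if the arm or the gripper's body presses on something with over 40 N, if the wrist force passes 120 N, or if a joint passes its speed limit or range.

### The arm

A 6-joint arm with a two-finger parallel gripper is mounted at the origin on the work surface. World frame = base frame: x ahead of the robot, y to its left, z up, the work surface at z = 0. Lengths are in m, angles in rad, forces in N, time in s.
With the tool pointing down it reaches from about 0.3 to 0.775 m from the base axis. Payload 14.6 kg.
Tool frame: the origin (TCP) lies on the centre line of the jaws, within the pads' length; the fingertips stand 14 mm ahead of it and the grasp point (between the pads) lies 5 mm behind it; x points along the fingers, y is the direction in which the jaws open and shut, and the axes are right-handed (so a half turn about x gives the same grasp; the last joint's range is limited). The gripper opens to 94 mm and grips with 3 to 60 N. Pads are 16 mm wide; open, the fingers measure 119 mm over their backs; the gripper's body (75 mm by 177 mm) begins 78 mm behind the grasp point.
Start: joints at [1.259, 0.3, 1.521, -0, 1.321, -0.067], TCP at [0.133, 0.534, 0.219] pointing down, gripper open.
Joint ranges: [-3.03, 3.03], [-0.79, 2.21], [0.23, 2.52], [-1.04, 4.18], [0, 3.07], [-2.55, 2.55]. Speed limits (rad/s): [2.22, 2.22, 2.57, 3.14, 3.14, 3.14].

### API

Orientations are given as [roll, pitch, yaw] about the fixed x, y, z axes, in that order (R = Rz(yaw) Ry(pitch) Rx(roll)).
In Python, from station import * gives the robot as it stands. The module is installed in compiled form; this text tells all that it offers.
- The arm moves only by the shell command python3 -m handwheel 'ROWS' [FORCE]. ROWS is JSON, a list of rows, each a list of 3 entries, a list of its own where there are three numbers: the shift along the tool's x, y, z in mm, then the turn about the tool's x in rad, then the gripper command: -1 is fully open, 1 is shut, values between are in proportion. In form: [[[dx, dy, dz], spin, gripper], ...]. A call has exactly 5 rows; each row is the pose to reach, as a shift and turn from the pose measured when the call began, along the tool's axes at that moment; what a row does not reach only later rows make up. A row lasts 1/10 s, in which the tool goes at most 50 mm and 8.59 degrees, less where a joint would pass 70% of its speed; a pose out of reach is approached as far as the arm can. A call with a gripper value outside its range is refused whole. The fingers move at their own pace and stop on an object; FORCE is the grip in N (left out, the last holds). Time passes only in rows, so rows that repeat a pose let the fingers close, or fill a call up. It gives the time, the measured TCP pose, the force and the opening at its end, in the units of the state.
- get_obs(): the state, without advancing time (a new reading comes with each control period).
- camera(name): name is "scene" or "side" or "wrist"; returns (picture, depth): 400x640x3 uint8, blue, green, red; 400x640 float32, m along the optical axis (not along the pixel's ray), 0 where there is no reading.
- camera_info(name): a dict with "fx", "fy", "cx", "cy" (pixels), "extrinsics" (4x4, takes a point from camera to world coordinates). Camera axes: x right, y down, z forward; pixel columns grow to the right and rows downward; lengths in m; the calibration is good to about 2 mm. A picture is of the moment at which its call begins: read the wrist's pose just before it. camera_info takes no time and is no camera call; for the wrist camera it gives the pose at the moment of the call.
- hand_in(): hands the job in, once; it reports no verdict.
The state is a dict: "time_s": time; "qpos": joint angles; "joint_vel": joint speeds; "tau": joint torques, N m; "ee_pos": TCP position; "eef_rot": TCP orientation; "force": force on the tool from outside, world axes, zero at the start; "moment": the same for the moment, N m; "grip_width": finger opening in m.
Only numpy, scipy, OpenCV 4.12 (cv2) and the standard library are available. Lean on these libraries where they do the work, as an engineer would, in place of code of your own. Each camera call takes 0.05 s, during which the arm holds its last target. There are 200 camera calls.

## Working session

There is one attempt and no reset: what is moved stays moved. The work goes in short steps, Python scripts to look and compute and a shell command to move; the robot and the scene stay as the last step left them, time stands still between calls to the robot, and variables do not carry over. Pictures are saved under pics/ and viewed, about 8 in all and at most 12, crops included, and the job is handed in when it is done.

```bash
mkdir -p pics; cat > h.py <<'E'
from station import *
import numpy as np, cv2
def snap(n):
    i=camera_info(n); im,d=camera(n); np.savez('/tmp/%s.npz'%n,im=im,d=d,T=np.array(i['extrinsics']),k=[i['fx'],i['fy'],i['cx'],i['cy']]); return im,d
def cloud(n):
    z=np.load('/tmp/%s.npz'%n); d=z['d']; fx,fy,cx,cy=z['k']
    v,u=np.mgrid[:400,:640]; P=np.stack([(u-cx)/fx*d,(v-cy)/fy*d,d,np.ones_like(d)],-1)@z['T'].T
    P=P[...,:3]; P[d==0]=np.nan; return z['im'],P
E
python3 - <<'E'
from h import *
for n in ['scene','side','wrist']:
    im,d=snap(n); cv2.imwrite('pics/%s0.png'%n,im); print(n,np.round(np.load('/tmp/%s.npz'%n)['T'],3).tolist())
print(get_obs())
E
```

```text
scene [[-0.536, 0.574, -0.619, 1.29], [0.844, 0.346, -0.41, 0.611], [-0.021, -0.742, -0.67, 0.867], [0.0, 0.0, 0.0, 1.0]]
side [[0.778, -0.365, 0.512, 0.023], [-0.628, -0.43, 0.648, -0.567], [-0.016, -0.826, -0.564, 0.621], [0.0, 0.0, 0.0, 1.0]]
wrist [[0.242, 0.94, 0.24, 0.063], [0.97, -0.234, -0.06, 0.551], [-0.001, 0.248, -0.969, 0.385], [0.0, 0.0, 0.0, 1.0]]
{'time_s': 0.15, 'qpos': array([ 1.25934423e+00,  3.00385695e-01,  1.52142128e+00,  1.09127890e-05,
        1.32064760e+00, -6.65787997e-02]), 'joint_vel': array([ 0.00158797, -0.00171471, -0.00276642,  0.00101946,  0.00105008,
        0.00067347]), 'tau': array([-8.43724119e-04, -5.31966877e+01, -3.52819633e+01,  7.07949791e-02,
        2.35629251e-02, -6.39342147e-05]), 'ee_pos': array([0.1332756 , 0.53343472, 0.21900076]), 'eef_rot': array([-1.64963871,  1.56993434, -1.89451471]), 'force': array([-0.22383489, -0.1986892 ,  0.06200066]), 'moment': array([-0.00045617,  0.02660203,  0.02771004]), 'grip_width': 0.09408141843813335}
```

View pics/scene0.png

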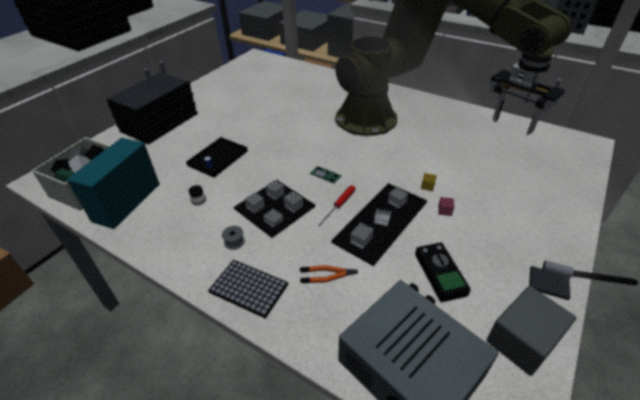

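The scene picture shows the kit tray at (275,207), the reject tray at (217,156) with the capacitor, the stock tray at (380,222) with spares at (398,197), (383,217) and (361,235). The yellow (429,182) and pink (446,206) look-alikes are outside the trays. Next I'll make a rectified top view with heights.

```bash
python3 - <<'E'
from h import *
s=1000
out=[]
for n,x0,x1,y0,y1 in [('side',.2,.8,-.45,.4)]:
  for n in ['scene','side']:
    z=np.load('/tmp/%s.npz'%n); T=z['T'];fx,fy,cx,cy=z['k'];K=np.array([[fx,0,cx],[0,fy,cy],[0,0,1]])
    W=np.linalg.inv(T)
    h=0.01
    A=np.array([[0,-1/s,y1],[-1/s,0,x1],[0,0,h],[0,0,1]])  # (col,row,1)-> world: x=x1-row/s,y=y1-col/s
    A=np.array([[0,-1/s,x1],[-1/s,0,y1],[0,0,h],[0,0,1]])
    H=K@(W[:3]@A)
    o=cv2.warpPerspective(z['im'],H,(850,600),flags=cv2.WARP_INVERSE_MAP|cv2.INTER_CUBIC)
    out.append(cv2.convertScaleAbs(o,alpha=1.6,beta=20))
    im,P=cloud(n)
    t=P[...,2]; m=np.isfinite(t)&(P[...,0]>.2)&(P[...,0]<.75)&(abs(P[...,1])<.45)
    print(n,np.percentile(t[m],[5,20,50,80,95]))
for o,n in zip(out,['a','b']): cv2.imwrite('pics/top_%s.png'%n,cv2.resize(o,(800,565)))
E
```

```text
scene [0.00060523 0.00227856 0.00431209 0.00931851 0.03758686]
side [-0.00287637 -0.00181244 -0.00059195  0.0032299   0.0371032 ]
```

View pics/top_b.png

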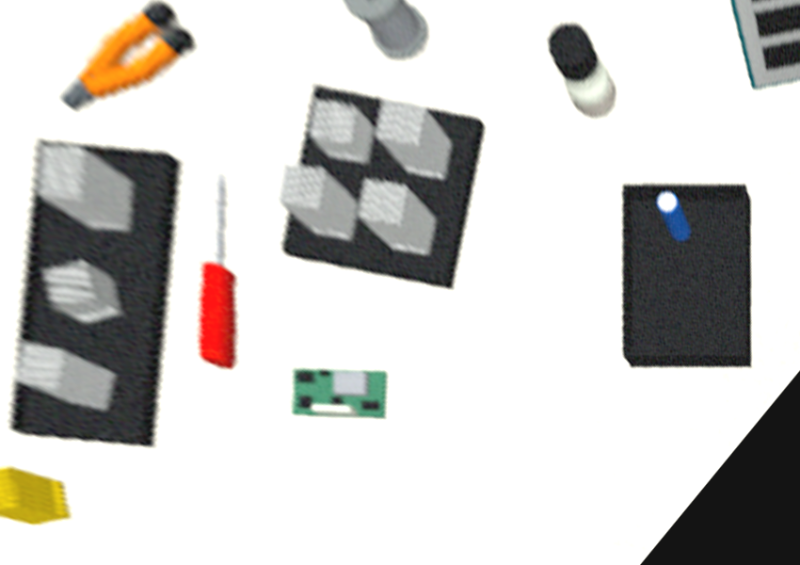

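The side view rectified to the table plane (1.0625 mm/px) shows:
- **Kit:** tops at (335,120), (400,122), (303,187) and (383,200). (335,120) has the shortest side wall, so it is the low part.
- **Stock:** (85,185) is long, (80,290) is low and (65,375) is probably the tall 40 mm spare.
- **Reject tray:** centre at (687,275), capacitor at (670,210).

Next I'll get heights and sizes from depth.

```bash
cat >> h.py <<'E'
def parts(names,box,lo=0.015,hi=0.06):
    Q=[]
    for n in names:
        im,P=cloud(n); p=P[np.isfinite(P).all(-1)]
        t=p[(abs(p[:,2])<.012)&(p[:,0]>.25)&(p[:,0]<.75)&(abs(p[:,1])<.45)]
        h,e=np.histogram(t[:,2],np.arange(-.012,.012,.0005)); z0=e[h.argmax()]+.00025
        p=p-[0,0,z0]; Q.append(p)
    p=np.vstack(Q); x0,x1,y0,y1=box
    p=p[(p[:,0]>x0)&(p[:,0]<x1)&(p[:,1]>y0)&(p[:,1]<y1)&(p[:,2]>lo)&(p[:,2]<hi)]
    g=np.zeros((600,900),np.uint8); ix=((p[:,:2]-[.2,-.45])*1000).astype(int); g[ix[:,0],ix[:,1]]=1
    g=cv2.morphologyEx(g,cv2.MORPH_CLOSE,np.ones((5,5)))
    k,L=cv2.connectedComponents(g); l=L[ix[:,0],ix[:,1]]
    for j in range(1,k):
        q=p[l==j]
        if len(q)<30: continue
        zt=np.percentile(q[:,2],92); top=q[q[:,2]>zt-.004]
        c,s,a=cv2.minAreaRect((top[:,:2]*1000).astype(np.float32))
        print('n',len(q),'ztop %.1f'%(zt*1e3),'c',np.round(c,1),'size',np.round(s,1),'ang %.1f'%a)
E
python3 - <<'E'
from h import *
for n in ['scene','side']:
    print(n); parts([n],(.27,.75,-.4,.4))
E
```

```text
scene
n 115 ztop 39.2 c [280.7 363.6] size [41.7 20.2] ang 88.1
n 180 ztop 43.0 c [399.1 312.5] size [34.2 49.3] ang 13.3
n 34 ztop 27.2 c [426.1 168.1] size [22.7 13.5] ang 18.0
n 126 ztop 25.9 c [475.5 164.4] size [18.  70.8] ang 88.8
n 201 ztop 42.9 c [556.9 -36.1] size [41.2 39.1] ang 81.4
n 47 ztop 40.3 c [ 558.8 -317.3] size [12.9 16.6] ang 31.3
n 229 ztop 42.4 c [571.7  46.6] size [44.1 40.7] ang 80.1
n 305 ztop 42.5 c [587.4 289.1] size [41.8 53.2] ang 89.0
n 204 ztop 42.5 c [636.1 -52.7] size [42.4 40.7] ang 82.1
n 170 ztop 27.0 c [654.8  30.4] size [41.9 41. ] ang 83.7
n 227 ztop 51.1 c [ 706.  -225.2] size [41.3 38.8] ang 16.7
n 105 ztop 56.5 c [ 730.7 -394.8] size [33.3  3.8] ang 11.9
side
n 107 ztop 38.1 c [278.6 363.2] size [21.1 43.9] ang 10.1
n 228 ztop 41.8 c [392.8 310.1] size [43.1 39.8] ang 76.4
n 241 ztop 25.8 c [462.2 161.8] size [17.8 99.2] ang 89.1
n 877 ztop 21.2 c [ 507.  -330.8] size [183.6 131.6] ang 0.3
n 115 ztop 26.3 c [486.7 301.7] size [43.5 38.7] ang 8.2
n 358 ztop 42.1 c [556.7 -36.2] size [42.7 41. ] ang 78.0
n 170 ztop 39.6 c [ 558.8 -321.6] size [20.9 20.5] ang 39.6
n 304 ztop 41.9 c [574.1  46.4] size [44.5 41.8] ang 77.6
n 207 ztop 41.4 c [588.5 285.8] size [44.4 49.8] ang 81.4
n 336 ztop 42.0 c [638.  -54.5] size [43. 42.] ang 79.6
n 186 ztop 26.2 c [655.4  30.5] size [43.6 40.3] ang 77.9
n 434 ztop 50.7 c [ 706.4 -228.8] size [42.  41.8] ang 53.5
```

Measured against the given sizes:
- **Low part:** (655, 30.5) mm, top at 26 mm, as expected. The three tall tops are at 42 mm.
- **Kit:** centre about (606,-3), yaw about -11.7°.
- **Tall spare:** (395,311), 40 × 40 mm, top at 42 mm.
- **Other spares:** long at (588,288), low at (487,302).
- **Reject tray:** centre (507,-331), capacitor (559,-320).

Now I'll move above the low part.

```bash
cat >> h.py <<'E'
from scipy.spatial.transform import Rotation as Ro
def plan(x,y,z,jaw=None):
    "target in mm, jaw = world angle of tool y, deg"
    o=get_obs(); R=Ro.from_euler('xyz',o['eef_rot']).as_matrix(); p=o['ee_pos']*1e3
    a=np.degrees(np.arctan2(R[1,1],R[0,1]))
    sh=R.T@(np.array([x,y,z])-p)
    print('t',round(o['time_s'],2),'tcp',np.round(p,1),'toolx',np.round(R[:,0],3),'jaw %.1f'%a,'q1,q6',np.round(o['qpos'][[0,5]],2),'w %.1f'%(o['grip_width']*1e3))
    if jaw is not None:
        da=(jaw-a+90)%180-90; print('shift',np.round(sh,1),'spin %.3f'%np.radians(-da))
    else: print('shift',np.round(sh,1))
E
python3 -c "
from h import *
plan(600,20,200,78.3)"
```

```text
t 0.15 tcp [133.3 533.4 219. ] toolx [-0.    -0.001 -1.   ] jaw 76.0 q1,q6 [ 1.26 -0.07] w 94.1
shift [  19.3 -385.   577.3] spin -0.041
```

```bash
for i in 1; do python3 -m handwheel '[[[19,-385,577],-0.04,-1],[[19,-385,577],-0.04,-1],[[19,-385,577],-0.04,-1],[[19,-385,577],-0.04,-1],[[19,-385,577],-0.04,-1]]' 20; done; python3 -c "
from h import *
plan(600,20,200,78.3)"
```

```text
time_s: 0.65
ee_pos: [0.3022, 0.3469, 0.2125]
eef_rot: [-1.625, 1.57, -1.829]
force: [1.0, 0.9, 0.6]
grip_width: 0.094
t 0.65 tcp [302.2 346.9 212.5] toolx [-0.    -0.001 -1.   ] jaw 78.3 q1,q6 [ 0.77 -0.59] w 94.0
shift [  12.7 -259.6  358. ] spin -0.000
```

```bash
python3 -m handwheel '[[[13,-260,358],0,-1],[[13,-260,358],0,-1],[[13,-260,358],0,-1],[[13,-260,358],0,-1],[[13,-260,358],0,-1]]'; python3 -c "
from h import *
plan(600,20,200,78.3)"
```

```text
time_s: 1.15
ee_pos: [0.4703, 0.1617, 0.2053]
eef_rot: [-1.519, 1.57, -1.723]
force: [-0.5, 0.9, 1.1]
grip_width: 0.0938
t 1.15 tcp [470.3 161.7 205.3] toolx [-0.    -0.001 -1.   ] jaw 78.3 q1,q6 [ 0.26 -1.11] w 93.8
shift [   5.4 -112.4  155.8] spin -0.000
```

```bash
python3 -m handwheel '[[[5,-112,156],0,-1],[[5,-112,156],0,-1],[[5,-112,156],0,-1],[[5,-112,156],0,-1],[[5,-112,156],0,-1]]'; python3 - <<'E'
from h import *
im,d=snap('wrist'); parts(['wrist'],(.5,.72,-.11,.11)); plan(655,30.5,60,78.3)
cv2.imwrite('pics/w1.png',cv2.convertScaleAbs(im,alpha=1.4))
E
```

```text
time_s: 1.65
ee_pos: [0.6021, 0.0165, 0.199]
eef_rot: [-2.231, 1.569, -2.44]
force: [-0.2, 0.1, 0.2]
grip_width: 0.0939
n 1736 ztop 42.7 c [556.2 -35.6] size [40.2 39.9] ang 79.7
n 1099 ztop 42.8 c [572.7  47. ] size [40.1 39.9] ang 79.7
n 1573 ztop 42.5 c [636.7 -53.4] size [40.1 40.9] ang 79.0
n 616 ztop 27.0 c [654.   30.8] size [39.5 40.3] ang 79.6
t 1.7 tcp [600.9  18.5 199.2] toolx [-0.002 -0.001 -1.   ] jaw 78.1 q1,q6 [-0.03 -1.39] w 93.9
shift [139.1  23.1  50.7] spin -0.003
```

View pics/w1.png

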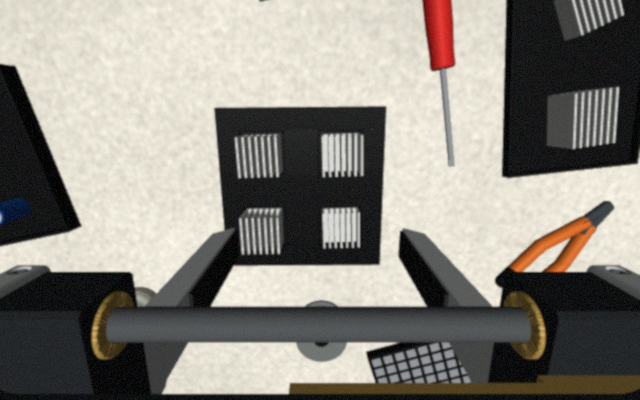

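In the wrist view, fins run along the image vertical (kit x) for all four sinks. The low one is at (340,227), now measured at (654.3,30.7). I'll descend with the jaws half open.

```bash
python3 -m handwheel '[[[0,23,51],-0.005,-0.4],[[40,23,51],-0.005,-0.4],[[80,23,51],-0.005,-0.4],[[110,23,51],-0.005,-0.4],[[135,23,51],-0.005,-0.4]]' 25; python3 -c "
from h import *
plan(654.3,30.7,26,78.4)"
```

```text
time_s: 2.2
ee_pos: [0.6541, 0.0316, 0.062]
eef_rot: [-2.793, 1.567, -2.995]
force: [0.6, 0.1, 1.5]
grip_width: 0.0657
t 2.2 tcp [654.1  31.6  62. ] toolx [-0.004 -0.001 -1.   ] jaw 78.5 q1,q6 [-0.01 -1.38] w 65.7
shift [36.  -0.8  0.5] spin 0.001
```

```bash
python3 -m handwheel '[[[20,-1,0],0,-0.4],[[36,-1,0],0,-0.4],[[36,-1,0],0,-0.4],[[36,-1,0],0,0.6],[[36,-1,0],0,0.6]]'; python3 -m handwheel '[[[0,0,0],0,1],[[0,0,0],0,1],[[0,0,0],0,1],[[-4,0,0],0,1],[[-10,0,0],0,1]]' 25; python3 -c "
from h import *
plan(654.3,30.7,130,78.4); print(get_obs()['force'])"
```

```text
time_s: 2.7
ee_pos: [0.6539, 0.0309, 0.0267]
eef_rot: [-2.753, 1.568, -2.954]
force: [-0.5, 0.4, -0.2]
grip_width: 0.053
time_s: 3.2
ee_pos: [0.6537, 0.0309, 0.0367]
eef_rot: [-2.783, 1.567, -2.984]
force: [-0.2, -0.1, -1.1]
grip_width: 0.0398
t 3.2 tcp [653.7  30.9  36.7] toolx [-0.004 -0.001 -1.   ] jaw 78.5 q1,q6 [-0.01 -1.38] w 39.8
shift [-93.3  -0.2   0.3] spin 0.001
[-0.19331448 -0.09922907 -1.11247558]
```

```bash
python3 -m handwheel '[[[-30,0,0],0,1],[[-60,0,0],0,1],[[-93,0,0],0,1],[[-93,0,0],0,1],[[-93,0,0],0,1]]'; python3 -c "
from h import *
plan(467,-331,130,78.4)"
```

```text
time_s: 3.7
ee_pos: [0.6542, 0.0309, 0.1304]
eef_rot: [-2.691, 1.568, -2.892]
force: [0.4, -0.3, -1.4]
grip_width: 0.0395
t 3.7 tcp [654.2  30.9 130.4] toolx [-0.003 -0.001 -1.   ] jaw 78.5 q1,q6 [-0.01 -1.38] w 39.5
shift [   1.1 -392.  -111.1] spin 0.001
```

```bash
python3 -m handwheel '[[[0,-38,-11],0,1],[[0,-77,-22],0,1],[[0,-116,-33],0,1],[[0,-155,-44],0,1],[[0,-194,-55],0,1]]'; python3 -m handwheel '[[[0,-39,-11],0,1],[[0,-78,-22],0,1],[[0,-118,-33],0,1],[[0,-158,-45],0,1],[[0,-190,-54],0,1]]'; python3 -c "
from h import *
plan(467,-331,60,78.4)"
```

```text
time_s: 4.2
ee_pos: [0.56, -0.1493, 0.1294]
eef_rot: [-2.93, 1.566, -3.131]
force: [-0.6, -0.5, -0.3]
grip_width: 0.0395
time_s: 4.7
ee_pos: [0.4674, -0.3262, 0.1286]
eef_rot: [-3.125, 1.564, 2.956]
force: [0.8, 0.2, -0.8]
grip_width: 0.0397
t 4.7 tcp [ 467.4 -326.2  128.6] toolx [-0.006  0.001 -1.   ] jaw 78.4 q1,q6 [-0.67 -2.04] w 39.7
shift [68.6 -4.8  1. ] spin 0.001
```

```bash
python3 -m handwheel '[[[25,-5,1],0,1],[[50,-5,1],0,1],[[75,-5,1],0,1],[[90,-5,1],0,1],[[95,-5,1],0,1]]'; python3 - <<'E'
from h import *
plan(467,-331,27.2,78.4)
im,d=snap('side'); cv2.imwrite('pics/s1.png',cv2.resize(im[100:360,330:640],None,fx=2,fy=2,interpolation=cv2.INTER_CUBIC))
E
```

```text
time_s: 5.2
ee_pos: [0.4659, -0.3304, 0.0314]
eef_rot: [2.979, 1.561, 2.777]
force: [-0.3, 0.1, 0.3]
grip_width: 0.0397
t 5.2 tcp [ 465.9 -330.4   31.4] toolx [-0.009  0.003 -1.   ] jaw 78.4 q1,q6 [-0.68 -2.05] w 39.7
shift [ 4.2 -0.3  1.2] spin 0.001
```

View pics/s1.png

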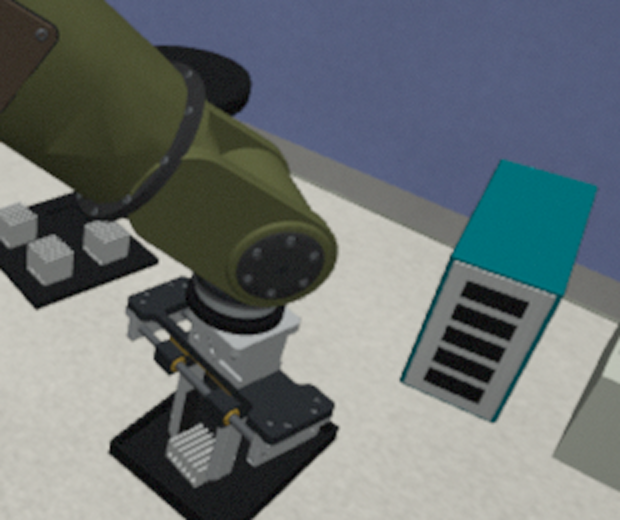

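The crop shows the low sink held upright over the reject tray floor at (195,455), with the pocket vacated in the kit. I'll lower the last 4 mm and release.

```bash
python3 -m handwheel '[[[2,0,1],0,1],[[4,0,1],0,1],[[5,0,1],0,1],[[5,0,1],0,1],[[5,0,1],0,1]]'; python3 -m handwheel '[[[0,0,0],0,0],[[0,0,0],0,-0.3],[[0,0,0],0,-0.3],[[0,0,0],0,-0.3],[[-20,0,0],0,-0.3]]'; python3 -m handwheel '[[[-40,0,0],0,-0.3],[[-80,0,0],0,-0.3],[[-120,0,0],0,-0.3],[[-150,0,0],0,-0.3],[[-160,0,0],0,-0.3]]';python3 - <<'E'
from h import *
im,d=snap('wrist'); parts(['wrist'],(.38,.52,-.385,-.27),lo=.022); plan(395,311,200,78)
cv2.imwrite('pics/w2.png',im)
snap('side'); parts(['side'],(.33,.65,.24,.38)); parts(['side'],(.43,.52,-.38,-.28),lo=.023)
E
```

```text
time_s: 5.75
ee_pos: [0.4674, -0.3309, 0.0274]
eef_rot: [3.047, 1.563, 2.845]
force: [0.4, 0.5, 2.4]
grip_width: 0.04
time_s: 6.25
ee_pos: [0.4664, -0.3301, 0.0454]
eef_rot: [2.916, 1.559, 2.714]
force: [0.5, -0.6, 0.3]
grip_width: 0.0612
time_s: 6.75
ee_pos: [0.4689, -0.3315, 0.2087]
eef_rot: [3.07, 1.563, 2.869]
force: [-1.1, -0.4, 0.6]
grip_width: 0.0613
n 519 ztop 27.1 c [ 467.4 -330.6] size [40.  40.2] ang 79.3
t 6.8 tcp [ 468.9 -331.4  208.3] toolx [-0.008  0.002 -1.   ] jaw 78.4 q1,q6 [-0.68 -2.05] w 61.0
shift [  10.4  614.6 -200.9] spin 0.008
n 227 ztop 41.7 c [392.3 309.6] size [43.4 38.9] ang 78.7
n 123 ztop 26.3 c [486.4 303.3] size [40.7 41.2] ang 14.4
n 238 ztop 41.6 c [587.5 287.6] size [45.4 50.4] ang 83.3
n 270 ztop 27.5 c [ 468.7 -330.7] size [40.8 42.1] ang 78.4
```

```bash
python3 -m handwheel '[[[0,200,-60],0,-1],[[0,605,-201],0,-1],[[0,605,-201],0,-1],[[0,605,-201],0,-1],[[0,605,-201],0,-1]]'; python3 -c "
from h import *
plan(380,300,200,78)"
```

```text
time_s: 7.35
ee_pos: [0.4383, -0.0807, 0.205]
eef_rot: [2.98, 1.557, 2.778]
force: [0.7, -0.7, 0.4]
grip_width: 0.0934
t 7.35 tcp [438.3 -80.7 205. ] toolx [-0.012  0.005 -1.   ] jaw 78.4 q1,q6 [-0.27 -1.63] w 93.4
shift [   7.5  361.2 -133.4] spin 0.007
```

```bash
python3 -m handwheel '[[[7,361,-133],0,-1],[[7,361,-133],0,-1],[[7,361,-133],0,-1],[[7,361,-133],0,-1],[[7,361,-133],0,-1]]'; python3 -c "
from h import *
plan(380,300,200,78)"
```

```text
time_s: 7.85
ee_pos: [0.3999, 0.1661, 0.201]
eef_rot: [3.086, 1.555, 2.884]
force: [0.4, -0.2, 0.4]
grip_width: 0.0939
t 7.85 tcp [399.9 166.1 201. ] toolx [-0.015  0.004 -1.   ] jaw 78.4 q1,q6 [ 0.3  -1.07] w 93.9
shift [  1.8 127.2 -46.4] spin 0.007
```

```bash
python3 -m handwheel '[[[2,127,-46],0,-1],[[2,127,-46],0,-1],[[2,127,-46],0,-1],[[2,127,-46],0,-1],[[2,127,-46],0,-1]]'; python3 - <<'E'
from h import *
im,d=snap('wrist'); parts(['wrist'],(.33,.65,.23,.38)); plan(394,311,70,78)
cv2.imwrite('pics/w3.png',cv2.convertScaleAbs(im,alpha=1.4))
E
```

```text
time_s: 8.35
ee_pos: [0.3796, 0.2997, 0.1979]
eef_rot: [-3.056, 1.553, 3.026]
force: [-0.3, -0.4, -1.0]
grip_width: 0.094
n 879 ztop 42.9 c [391.4 310.8] size [40.  40.5] ang 77.6
n 778 ztop 26.7 c [485.5 304.2] size [40.8 40.3] ang 13.9
n 680 ztop 42.6 c [584.8 289.8] size [40.  48.9] ang 86.7
t 8.4 tcp [380.  299.1 198.3] toolx [-0.017  0.002 -1.   ] jaw 78.4 q1,q6 [ 0.58 -0.79] w 94.0
shift [128.1  14.6  13.5] spin 0.007
```

View pics/w3.png

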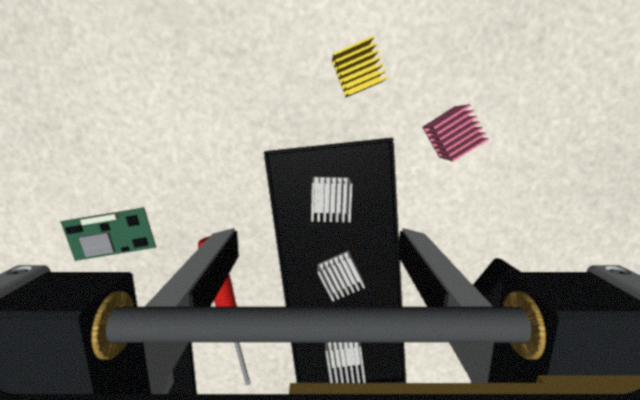

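Three candidates stand in the stock tray: (331,199), 40 × 40 mm with top 42.9 mm; (340,275), top 26.7 mm, low; (344,360), about 50 mm long. Yellow (358,67) and pink (455,132) are outside it. (331,199) fits the description. I'll confirm it in one crop.

```bash
python3 - <<'E'
from h import *
im=cv2.imread('pics/w3.png')[140:385,250:410]; cv2.imwrite('pics/w3c.png',cv2.resize(im,None,fx=2.4,fy=2.4,interpolation=cv2.INTER_CUBIC)); plan(391.8,310.6,75,77.6)
E
```

```text
t 8.4 tcp [380.  299.1 198.3] toolx [-0.017  0.002 -1.   ] jaw 78.4 q1,q6 [ 0.58 -0.79] w 94.0
shift [123.2  13.8  11.4] spin 0.014
```

View pics/w3c.png

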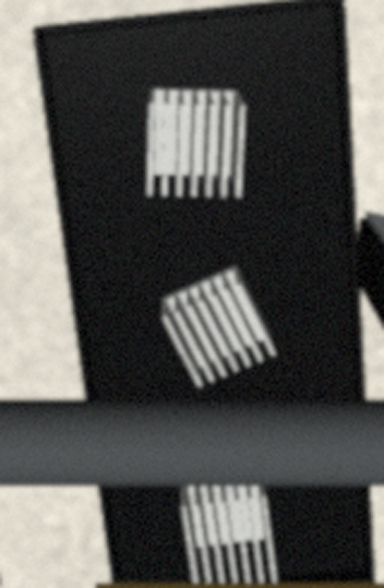

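The crop confirms it: the top part at (195,145) is square with seven fins running down the image, and it stands taller than the middle one. I'll descend over it.

```bash
python3 -m handwheel '[[[0,14,11],0.014,-0.4],[[40,14,11],0.014,-0.4],[[80,14,11],0.014,-0.4],[[115,14,11],0.014,-0.4],[[123,14,11],0.014,-0.4]]' 25; python3 -c "
from h import *
plan(391.8,310.6,35,77.6)"
```

```text
time_s: 8.9
ee_pos: [0.3902, 0.3086, 0.0717]
eef_rot: [-2.877, 1.549, -3.094]
force: [1.0, 0.0, 1.3]
grip_width: 0.0659
t 8.9 tcp [390.2 308.6  71.7] toolx [-0.022 -0.001 -1.   ] jaw 77.5 q1,q6 [ 0.59 -0.77] w 65.9
shift [36.6  2.5  1.9] spin -0.001
```

```bash
python3 -m handwheel '[[[18,2.5,2],0,-0.4],[[36,2.5,2],0,-0.4],[[36,2.5,2],0,-0.4],[[36,2.5,2],0,0.6],[[36,2.5,2],0,0.6]]'; python3 -m handwheel '[[[0,0,0],0,1],[[0,0,0],0,1],[[0,0,0],0,1],[[-4,0,0],0,1],[[-10,0,0],0,1]]' 25; python3 -c "
from h import *
plan(392,311,150,78.4)"
```

```text
time_s: 9.4
ee_pos: [0.3926, 0.3107, 0.0371]
eef_rot: [-2.928, 1.55, 3.137]
force: [0.2, -0.2, -0.4]
grip_width: 0.0531
time_s: 9.9
ee_pos: [0.3927, 0.3106, 0.0474]
eef_rot: [-2.917, 1.55, -3.135]
force: [0.1, -0.6, 0.3]
grip_width: 0.04
t 9.9 tcp [392.7 310.6  47.4] toolx [-0.021 -0.    -1.   ] jaw 77.5 q1,q6 [ 0.59 -0.77] w 40.0
shift [-102.6   -0.2   -2.8] spin -0.016
```

```bash
python3 -m handwheel '[[[-30,0,0],0,1],[[-65,0,0],-0.016,1],[[-100,0,-3],-0.016,1],[[-130,0,-3],-0.016,1],[[-140,0,-3],-0.016,1]]'; python3 -c "
from h import *
plan(620,20,190,78.4)"
```

```text
time_s: 10.4
ee_pos: [0.3933, 0.3118, 0.1907]
eef_rot: [-3.083, 1.554, 2.998]
force: [-0.1, 0.5, -0.3]
grip_width: 0.0397
t 10.4 tcp [393.3 311.8 190.7] toolx [-0.017  0.002 -1.   ] jaw 78.4 q1,q6 [ 0.59 -0.78] w 39.7
shift [  -3.9 -240.3  280.6] spin 0.000
```

```bash
python3 -m handwheel '[[[-1,-24,28],0,1],[[-2,-48,56],0,1],[[-2,-73,85],0,1],[[-3,-98,114],0,1],[[-3,-122,143],0,1]]'; python3 -m handwheel '[[[0,-24,28],0,1],[[0,-50,58],0,1],[[0,-76,88],0,1],[[0,-100,117],0,1],[[0,-118,138],0,1]]'; python3 -m handwheel '[[[0,0,0],0,1],[[0,0,0],0,1],[[0,0,0],0,1],[[0,0,0],0,1],[[0,0,0],0,1]]'; python3 - <<'E'
from h import *
im,d=snap('wrist'); parts(['wrist'],(.5,.70,-.11,.11)); plan(654,31,90,78.4)
_,P=cloud('wrist'); z=P[...,2]
g=cv2.cvtColor(im,cv2.COLOR_BGR2GRAY)
for lo,hi in [(-.005,.0065),(.0065,.013)]:
    m=(g<70)&(z>lo)&(z<hi)&(P[...,0]>.49)&(P[...,0]<.72)&(abs(P[...,1])<.13); print(lo,m.sum())
    np.save('/tmp/m%g.npy'%hi,m)
v=cv2.convertScaleAbs(im,alpha=1.6); cv2.imwrite('pics/w4.png',v)
E
```

```text
time_s: 10.9
ee_pos: [0.5095, 0.1621, 0.1906]
eef_rot: [-3.063, 1.553, 3.018]
force: [-0.5, 0.5, -0.8]
grip_width: 0.0398
time_s: 11.4
ee_pos: [0.6216, 0.0168, 0.187]
eef_rot: [-3.05, 1.551, 3.03]
force: [-0.4, 0.9, -0.6]
grip_width: 0.04
time_s: 11.9
ee_pos: [0.6214, 0.0175, 0.1872]
eef_rot: [-3.052, 1.551, 3.029]
force: [0.5, 0.6, -0.7]
grip_width: 0.0398
n 1948 ztop 42.6 c [556.4 -35.7] size [40.3 40.1] ang 79.8
n 1095 ztop 42.9 c [572.8  47. ] size [40.1 40. ] ang 79.9
n 1591 ztop 42.6 c [636.7 -53.6] size [40.4 40.4] ang 79.0
t 11.95 tcp [621.4  17.4 187.2] toolx [-0.019  0.002 -1.   ] jaw 78.4 q1,q6 [-0.03 -1.4 ] w 39.9
shift [96.6 20.  31. ] spin 0.000
-0.005 702
0.0065 15916
```

View pics/w4.png

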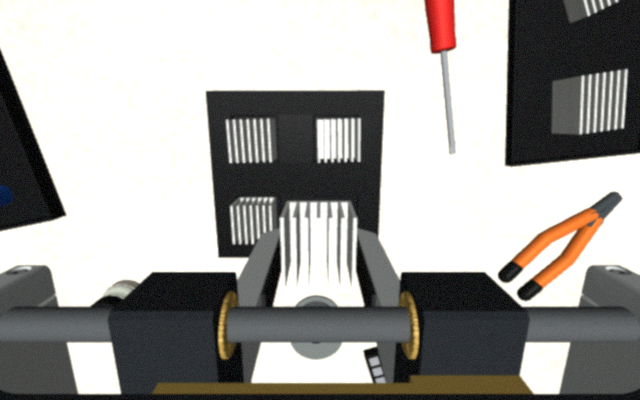

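The spare is held at (318,245). The kit tray's top-face corners are at about (207,92), (384,92) and (219,258). I'll work out the pocket centre from the plate itself and check the held part's offset.

```bash
python3 - <<'E'
from h import *
z=np.load('/tmp/wrist.npz');T=z['T'];fx,fy,cx,cy=z['k'];im,P=cloud('wrist')
def wp(u,v,h):
    r=T[:3,:3]@[(u-cx)/fx,(v-cy)/fy,1]; return (T[:3,3]+r*(h-T[2,3])/r[2])*1e3
c=[wp(u,v,.009)[:2] for u,v in [(207,92),(384,92),(219,258)]]
print(np.round(c,1)); a,b,d=c; print(np.hypot(*(b-a)),np.hypot(*(d-a)),'centre',(b+d)/2)
m=np.load('/tmp/m0.013.npy'); q=(P[m][:,:2]*1e3).astype(np.float32)
n,L,s,_=cv2.connectedComponentsWithStats(m.astype(np.uint8)); m=L==1+s[1:,4].argmax(); q=(P[m][:,:2]*1e3).astype(np.float32)
print('plate rect',cv2.minAreaRect(q))
# held part: top face points
p=P[(P[...,2]>.15)&(P[...,2]<.215)]*1e3; p=p[(abs(p[:,0]-621)<35)&(abs(p[:,1]-17)<26)]
zt=np.percentile(p[:,2],95); t=p[p[:,2]>zt-4]; print(len(p),'ztop',zt,cv2.minAreaRect(t[:,:2].astype(np.float32)))
E
```

```text
[[ 501.   -72.4]
 [ 536.7  102.1]
 [ 676.4 -108.6]]
178.15349093434168 179.1254938866928 centre [606.52155292  -3.25855166]
plate rect ((604.6878051757812, -3.4754104614257812), (178.6434783935547, 177.9032745361328), 78.51361846923828)
6679 ztop 207.62530102587536 ((619.685791015625, 15.264129638671875), (53.038917541503906, 18.457733154296875), 78.06661987304688)
```

Plate centre is (605.5,-3.4) at -11.6°, so the pocket centre is about (655,29.5). The removed part's old position (654,30.8) agrees. I'll approach TCP (655,30).

```bash
python3 -m handwheel '[[[0,20,31],0,1],[[40,20,31],0,1],[[80,20,31],0,1],[[110,20,31],0,1],[[122,20,32],0,1]]'; python3 -c "
from h import *
plan(655,30,46,78.4)"
```

```text
time_s: 12.45
ee_pos: [0.653, 0.0312, 0.0615]
eef_rot: [-3.034, 1.547, 3.048]
force: [-0.2, -0.4, 0.0]
grip_width: 0.0396
t 12.45 tcp [653.   31.2  61.5] toolx [-0.024  0.002 -1.   ] jaw 78.4 q1,q6 [-0.01 -1.38] w 39.6
shift [15.4 -0.7  2.5] spin 0.001
```

```bash
python3 -m handwheel '[[[0,-0.7,2.5],0,1],[[5,-0.7,2.5],0,1],[[10,-0.7,2.5],0,1],[[15,-0.7,2.5],0,1],[[15,-0.7,2.5],0,1]]'; python3 -c "
from h import *
plan(655,30,37.5,78.4)
im,d=snap('side'); cv2.imwrite('pics/s2.png',cv2.resize(im[130:270,240:420],None,fx=4,fy=4,interpolation=cv2.INTER_CUBIC))"
```

```text
time_s: 12.95
ee_pos: [0.6548, 0.03, 0.0462]
eef_rot: [-3.034, 1.547, 3.047]
force: [0.1, 0.1, -0.5]
grip_width: 0.0396
t 12.95 tcp [654.8  30.   46.2] toolx [-0.024  0.002 -1.   ] jaw 78.4 q1,q6 [-0.01 -1.38] w 39.6
shift [8.7 0.  0.4] spin 0.001
```

View pics/s2.png

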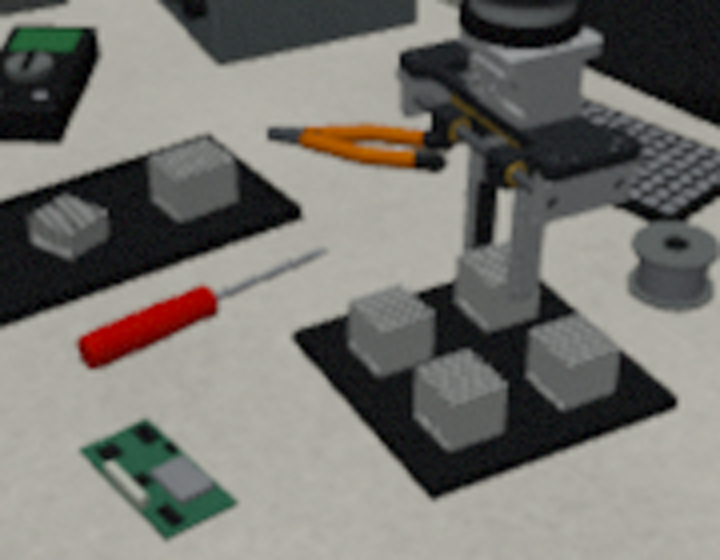

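The crop shows the spare at (497,285) over the fourth pocket, in line with the grid. I'll lower slowly and watch the force.

```bash
python3 -m handwheel '[[[2,0,0.4],0,1],[[4,0,0.4],0,1],[[6,0,0.4],0,1],[[8,0,0.4],0,1],[[9.5,0,0.4],0,1]]'; python3 -c "
from h import *
plan(655,30,37.3,78.4)"
```

```text
time_s: 13.5
ee_pos: [0.6552, 0.03, 0.0382]
eef_rot: [-3.033, 1.547, 3.048]
force: [-11.1, 1.1, 22.9]
grip_width: 0.0395
t 13.5 tcp [655.2  30.   38.2] toolx [-0.023  0.002 -1.   ] jaw 78.4 q1,q6 [-0.01 -1.38] w 39.5
shift [ 0.9 -0.  -0.2] spin 0.001
```

```bash
python3 -m handwheel '[[[-0.5,0,-1],0,1],[[-0.5,0,-1.5],0,1],[[0,0,-1.5],0,1],[[0.5,0,-1.5],0,1],[[0.5,0,-1.5],0,1]]'; python3 -c "
from h import *
plan(655,30,37.3,78.4)"
```

```text
time_s: 14.0
ee_pos: [0.654, 0.0303, 0.0383]
eef_rot: [-3.034, 1.548, 3.047]
force: [-2.4, -0.9, 5.4]
grip_width: 0.0399
t 14.0 tcp [654.   30.3  38.3] toolx [-0.023  0.002 -1.   ] jaw 78.4 q1,q6 [-0.01 -1.38] w 39.9
shift [ 0.9 -0.1  1.1] spin 0.001
```

Force is nearly gone and the part is resting. I'll release, rise and check.

```bash
python3 -m handwheel '[[[0,0,0],0,0],[[0,0,0],0,-0.3],[[0,0,0],0,-0.3],[[0,0,0],0,-0.3],[[-10,0,0],0,-0.3]]'; python3 -m handwheel '[[[-30,0,0],0,-0.3],[[-70,0,-10],0,-0.3],[[-110,0,-30],0,-0.3],[[-140,0,-50],0,-0.3],[[-150,0,-60],0,-0.3]]'; python3 -m handwheel '[[[0,0,0],0,-0.3],[[0,0,0],0,-0.3],[[0,0,0],0,-0.3],[[0,0,0],0,-0.3],[[0,0,0],0,-0.3]]'; python3 - <<'E'
from h import *
im,d=snap('wrist'); parts(['wrist'],(.5,.70,-.11,.11)); plan(654,31,90,78.4)
cv2.imwrite('pics/w5.png',cv2.convertScaleAbs(im,alpha=1.4))
snap('side'); parts(['side'],(.3,.72,-.38,.38),lo=.023)
E
```

```text
time_s: 14.5
ee_pos: [0.6534, 0.0303, 0.0471]
eef_rot: [-3.028, 1.545, 3.053]
force: [0.2, 0.7, 0.1]
grip_width: 0.0611
time_s: 15.0
ee_pos: [0.5984, 0.0422, 0.2029]
eef_rot: [-3.053, 1.551, 3.029]
force: [0.8, -0.3, 1.1]
grip_width: 0.0613
time_s: 15.5
ee_pos: [0.5985, 0.0421, 0.2018]
eef_rot: [-3.044, 1.549, 3.038]
force: [0.6, -0.5, -0.5]
grip_width: 0.0612
n 1779 ztop 42.6 c [556.3 -35.6] size [40.5 40.1] ang 79.6
n 795 ztop 43.1 c [572.8  47. ] size [40. 40.] ang 79.9
n 829 ztop 42.3 c [636.3 -53.5] size [40.7 39.7] ang 79.2
n 742 ztop 42.8 c [651.7  31.4] size [39.6 39.8] ang 77.9
t 15.55 tcp [598.5  42.2 202. ] toolx [-0.021  0.002 -1.   ] jaw 78.4 q1,q6 [ 0.01 -1.36] w 61.2
shift [110.8   0.4  59. ] spin 0.001
n 79 ztop 26.4 c [451.7 160.9] size [74.6 17. ] ang 1.5
n 269 ztop 27.4 c [ 468.6 -330.5] size [41.6 41. ] ang 79.0
n 295 ztop 42.5 c [557.9 -36. ] size [42.8 40.5] ang 77.8
n 137 ztop 39.5 c [ 560.  -321.5] size [21.3 20.8] ang 47.3
n 251 ztop 42.4 c [574.5  46.5] size [43.2 41.5] ang 79.1
n 170 ztop 41.9 c [588.1 281.9] size [33.5 51.8] ang 79.0
n 277 ztop 42.3 c [638.4 -53.7] size [41.5 40. ] ang 78.5
n 233 ztop 42.1 c [653.2  29.3] size [42.5 40.8] ang 76.5
n 334 ztop 50.9 c [ 702.  -229.6] size [35.3 42.1] ang 8.9
```

View pics/w5.png

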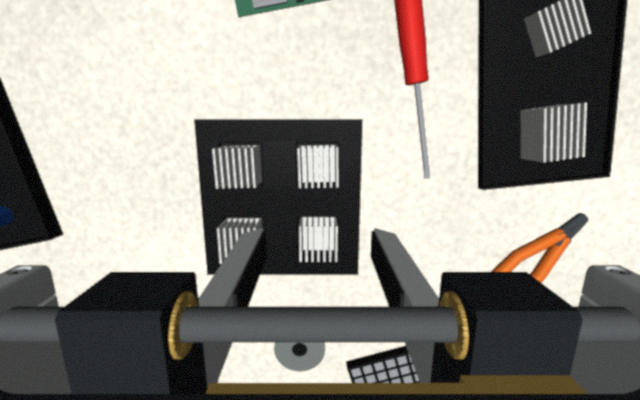

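The wrist view shows four sinks in the grid, the spare at (318,240), level with the others. It lies about 3 mm toward -x, so I'll check its tilt with a plane fit against the good ones.

```bash
python3 - <<'E'
from h import *
for n in ['wrist','side','scene']:
    if n=='scene': snap(n)
    im,P=cloud(n); P=P*1e3
    for c in [(653,30.3),(556.5,-35.7),(573,47),(637,-53.5)]:
        p=P[(abs(P[...,0]-c[0])<18)&(abs(P[...,1]-c[1])<18)]; zt=np.percentile(p[:,2],90); p=p[abs(p[:,2]-zt)<5]
        for _ in range(4):
            A=np.c_[p[:,:2]-c,np.ones(len(p))]; k=np.linalg.lstsq(A,p[:,2],rcond=None)[0]; r=p[:,2]-A@k; p=p[r>-1]
        print(n,c,len(p),'tilt x,y %.3f %.3f z %.1f'%tuple(k))
E
```

```text
wrist (653, 30.3) 323 tilt x,y -0.004 0.004 z 42.9
wrist (556.5, -35.7) 1200 tilt x,y 0.261 0.256 z 298.9
wrist (573, 47) 1675 tilt x,y -1.288 0.262 z 326.1
wrist (637, -53.5) 149 tilt x,y -0.009 -0.010 z 42.7
side (653, 30.3) 52 tilt x,y -0.005 -0.001 z 40.5
side (556.5, -35.7) 46 tilt x,y -0.038 0.011 z 327.9
side (573, 47) 17 tilt x,y 0.554 -0.110 z 411.4
side (637, -53.5) 53 tilt x,y -0.008 -0.023 z 40.5
scene (653, 30.3) 15 tilt x,y -0.113 0.011 z 473.8
scene (556.5, -35.7) 23 tilt x,y -0.037 -0.023 z 46.4
scene (573, 47) 5 tilt x,y 0.046 -0.002 z 352.5
scene (637, -53.5) 30 tilt x,y -0.000 -0.041 z 45.5
```

The spare is flat (tilt under 0.006 rad) at the same height as its good neighbour. Handing in.

```bash
python3 -c "
from station import *
print(get_obs()['time_s']); print(hand_in())"
```

```text
15.65
the job is handed in; nothing more can be done
None
```

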